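# Refit a spice rack's guard bar and hold it home for the screw

### The arm

A 6-joint arm with a two-finger parallel gripper is mounted at the origin on a cart in front of the work surface, level with it; the furniture and walls round the work are solid. World frame = base frame: x ahead of the robot, y to its left, z up, the work surface at z = 0. Lengths are in m, angles in rad, forces in N, time in s.
With the tool pointing down it reaches from about 0.3 to 0.775 m from the base axis. Payload 14.6 kg.
Tool frame: the origin (TCP) lies at the very end of the fingers, on their centre line; the grasp point (between the pads) lies 19 mm behind it; z points along the fingers, y is the line along which they close (so a half turn about z gives the same grasp; the last joint's range is limited). The gripper opens to 85 mm and grips with 20 to 120 N. Pads are 22 mm wide; open, the fingers measure 114 mm over their backs; the gripper's body (76 mm by 85 mm) begins 54 mm behind the grasp point. The pads swing forward as they close: fully open they stand 13 mm farther back than shut.
Start: joints at [-0.067, 0.3, 1.521, -0, 1.321, -0.067], TCP at [0.55, -0, 0.231] pointing down, gripper open.
Joint ranges: [-3.03, 3.03], [-0.79, 2.21], [0.23, 2.52], [-1.04, 4.18], [0, 3.07], [-2.55, 2.55]. Speed limits (rad/s): [2.22, 2.22, 2.57, 3.14, 3.14, 3.14].

### API

Orientations are given as a rotation vector (axis times angle).
In Python, from rig import r gives the robot as it stands. The module is installed in compiled form; this text tells all that it offers.
- The arm moves only by the tool send_rows, never from a script. Its argument "increments" is text: rows parted by semicolons, each of 4 numbers parted by spaces: the shift along the world's x, y, z as a fraction of full scale, then the turn about the world's z as a fraction of full scale. In form: tx ty tz turn; .... A call has 1 to 10 rows; each row is the pose to reach, as a shift and turn from the pose commanded when the call began, turning the shorter way round; what a row does not reach only later rows make up. Full scale, the value 1, is 25 cm for a shift and pi rad for a turn. A row lasts 1/12 s, in which the tool goes at most 41.7 mm and 7.16 degrees, less where a joint would pass 70% of its speed; a pose out of reach is approached as far as the arm can. A call with a number of a shift or a turn outside -1 to 1 is refused whole. A call with a gripper value outside its range is refused whole. "jaw" is the closure, from 0 (fully open) to 1 (shut), set as the call begins (left out, the last holds). The fingers move at their own pace and stop on an object; the grip force is fixed at half the most. Time passes only in rows, so rows that repeat a pose let the fingers close. It gives the time, the measured TCP pose, the force, the opening and the grip force at its end, in the units of the state.
- r.observe(): the state, without advancing time (a new reading comes with each control period).
- r.get_image(name): name is "scene" or "side" or "wrist"; returns a dict with "frame" (480x640x3 uint8, red, green, blue), "depth" (480x640 float32, m along the optical axis (not along the pixel's ray), 0 where there is no reading), "vfov" (degrees; the focal length in pixels is half the picture's height over the tangent of half this angle, whatever the lens; pixels are square), "cx", "cy" (the principal point, pixels), "k1" (the pictures are not rectified: a ray, as slopes to the right and down, at radius r is drawn at 1 + k1 r^2 times it, then the intrinsics apply), "xyz" and "attitude" of the camera in the world; the wrist camera has in their place "T_tool_cam" (4x4, takes a point from camera to tool coordinates, whose origin is the TCP and whose axes are the flange's). Camera axes: x right, y down, z forward; pixel columns grow to the right and rows downward; lengths in m; the calibration is good to about 2 mm. A picture is of the moment at which its call begins: read the wrist's pose just before it.
- r.job_done(): hands the job in; it is judged then, once.
The state is a dict: "time": time; "joint_positions": joint angles; "joint_velocities": joint speeds; "effort": joint torques, N m; "ee_pos": TCP position; "ee_rot": TCP orientation; "wrist_force": force on the tool from outside, world axes, zero at the start; "torque": the same for the moment, N m; "opening": opening from 0.0 (shut) to 1.0 (fully open); "grasp_force": force on a finger pad.
Only numpy, scipy, OpenCV 4.12 (cv2) and the standard library are available. Lean on these libraries where they do the work, as an engineer would, in place of code of your own. Each camera call takes 0.05 s, during which the arm holds its last target. There are 200 camera calls.

### The job

Refit the guard bar of the spice rack: take it by its square steel grip, pass the tube's nose through the steel-rimmed eye in the rack's right side, in front of the jars and into the socket in the left side, until it bears on the rubber buffer there. Be my third hand while I drive the fixing screw in from the left: press the bar steadily against the buffer with about 10 newtons, neither slack nor rammed (never over 25), and finish while still gripping and pressing it. Leave the spice jars and the vase standing where they are.

Things in the scene. Friction and masses are not known exactly. Their poses are not given: they have to be found in the camera images.
- rack: Small dark wooden spice rack, fixed, 85 deep (x) x 184 wide (y) x 100 high. Origin: centre of its underside, on the table. Open front to its -x (towards the robot), +y its left. Sides 14 thick, 82 high; lip at the front up to z = 26. The bar's axis in it: x = -28.5, z = 55, along y, 9 clear of the jars in the middle and left; the right third is empty.
- eye (a point): Centre of the eye's mouth, on the outer face of the rack's right (-y) side, at x = -28.5, y = -92, z = 55 of the rack; axes as the rack's. Round through hole 14 wide with a 3 mm countersink; a thin steel rim stands 1.5 proud round it. The bar enters towards +y.
- socket (a point): Centre of the socket's mouth on the inner face of the rack's left side, 170 beyond the eye, at x = -28.5, y = 78, z = 55 of the rack; axes as the rack's. Round hole 14 wide with a 3 mm countersink; the buffer's face lies 5 inside it.
- buffer: Rubber buffer, 13 across, in the bottom of the socket. Origin: centre of the face that the bar's nose meets, at y = 83 of the rack when unloaded. It yields along the rack's +y by 1 mm for each 2.5 N and goes solid at 6 mm (15 N); about 10 N is 4 mm.
- bar: Guard bar, about 0.15 kg, lying on the table: solid square steel grip 20 x 60 x 20, out of its end a 10 mm round tube 183 long, the last 10 tapering to a 3 mm nose (a 15 mm wide collar covers its first 4). Origin: centre of the grip's underside; y along the bar to the nose, z up. Balances 12 ahead of the grip's middle. When it just meets the buffer, the grip's end is 8 short of the rack.
- bar_grip (a point): Middle of the bar's steel grip, on the axis, 10 above the bar's origin; axes as the bar's.
- bar_nose (a point): Tip of the bar's nose, on the axis, 213 from point bar_grip along the bar's +y.
- jar_mid: Spice jar with a red cap, 45 across, 106 high, standing loose in the middle of the rack. Origin: centre of its underside.
- jar_left: Spice jar like it, standing loose in the left third of the rack. Origin: centre of its underside.
- jar_out: Spice jar like them, standing on the table to the front left. Origin: centre of its underside.
- vase: Slender pale vase, 78 across, 180 high, standing on the table at the left. Origin: centre of its underside.
Not all that is in view belongs to the job. What is shaped like the jar_out but green or orange is not meant.

How it is judged:
On the way, in this order (a step that is already met when the one before it is completed fails the run):
1. the bar is lifted off the table (height (world z) of each of bar_grip, bar_nose above 0.03 m), for 0.1 s.
2. the bar's nose has come through the eye into the rack (y of bar_nose in the frame of socket between -0.15 and -0.01 m and x of bar_nose in the frame of socket between -0.012 and 0.012 m and z of bar_nose in the frame of socket between -0.012 and 0.012 m and angle between the y axis of bar and the y axis of rack, either way round below 0.15 rad), for 0.02 s.
3. the nose bears on the buffer in the socket (contact force between bar and buffer above 1 N and x of bar_nose in the frame of socket between -0.005 and 0.005 m and z of bar_nose in the frame of socket between -0.005 and 0.005 m), for 0.02 s.
At the end, for the whole second after the job is handed in: The bar runs through the eye into the socket (nose within 5 mm of the socket's axis, bar within 0.06 rad of it), the fingers grip it and press it on the buffer with 6 to 15 N without letting up through the last second, at rest; jars and vase upright and within 20 mm of where they stood (contact force between bar and buffer between 6 and 15 N and y of bar_nose in the frame of socket above 0.005 m and x of bar_nose in the frame of socket between -0.005 and 0.005 m and z of bar_nose in the frame of socket between -0.005 and 0.005 m and angle between the y axis of bar and the y axis of rack, either way round below 0.06 rad and contact force between the fingers and bar above 3 N and linear speed of bar below 0.01 m/s and distance of each of jar_mid, jar_left, jar_out, vase from where it was at the start of the episode below 0.02 m and angle between each of jar_mid, jar_left, jar_out, vase's own z axis and vertical below 0.15 rad); the arm keeps its last pose, push and grip.
It fails at once if the buffer is rammed with more than 25 N (contact force between bar and buffer above 25 N).
It fails at once if a jar or the vase is shifted by more than 30 mm or tipped (distance of any of jar_mid, jar_left, jar_out, vase from where it was at the start of the episode above 0.03 m or angle between any of jar_mid, jar_left, jar_out, vase's own z axis and vertical above 0.35 rad).
It also fails if it takes over 51 s, if anything falls off the work surface, if the arm or the gripper's body presses on something with over 40 N, if the wrist force passes 120 N, or if a joint passes its speed limit or range.

## Working session

There is one attempt and no reset: what is moved stays moved. The work goes in short steps, Python scripts to look and compute and a tool call to move; the robot and the scene stay as the last step left them, time stands still between calls to the robot, and variables do not carry over. Pictures are saved under pics/ and viewed, at most 10 in all, crops included, and the job is handed in when it is done.

Besides the shell and the picture viewer there is one more tool, called after "Request:" by a JSON object that holds its "name" and its "arguments", one argument or row to a line. send_rows: Moves the arm, as the interface text tells. Its arguments: {"type":"object","properties":{"increments":{"type":"string"},"jaw":{"type":"number"}},"required":["increments"]}

```bash
mkdir -p pics; cat > h.py <<'E'
import numpy as np, cv2, pickle
from scipy.spatial.transform import Rotation as R
from rig import r
def grab(n,tag):
    s=r.observe(); im=r.get_image(n); im['state']=s
    pickle.dump(im,open(f'pics/{tag}.pkl','wb')); cv2.imwrite(f'pics/{tag}.png',im['frame'][:,:,::-1]); return im
def load(tag): return pickle.load(open(f'pics/{tag}.pkl','rb'))
def pose(im):
    if 'T_tool_cam' in im:
        s=im['state'];T=np.eye(4);T[:3,:3]=R.from_rotvec(s['ee_rot']).as_matrix();T[:3,3]=s['ee_pos']
        T=T@np.array(im['T_tool_cam']);return T[:3,:3],T[:3,3]
    a=np.array(im['attitude'],float)
    return (a if a.shape==(3,3) else R.from_rotvec(a).as_matrix()),np.array(im['xyz'])
def rays(im,uv):
    f=240/np.tan(np.radians(im['vfov'])/2);K=np.array([[f,0,im['cx']],[0,f,im['cy']],[0,0,1]])
    p=cv2.undistortPointsIter(np.array(uv,float).reshape(-1,1,2),K,np.array([im['k1'],0,0,0.]),None,None,(3,50,1e-9)).reshape(-1,2)
    return np.c_[p,np.ones(len(p))]
def onplane(im,uv,z):
    Rm,t=pose(im);d=rays(im,uv)@Rm.T;return t+d*((z-t[2])/d[:,2])[:,None]
def cloud(im):
    v,u=np.mgrid[0:480,0:640];d=im['depth'].reshape(-1)
    Rm,t=pose(im);P=(rays(im,np.c_[u.ravel(),v.ravel()])*d[:,None])@Rm.T+t
    P[d<=0]=np.nan;return P.reshape(480,640,3)
def project(im,P):
    Rm,t=pose(im);c=(np.atleast_2d(P)-t)@Rm;p=c[:,:2]/c[:,2:]
    f=240/np.tan(np.radians(im['vfov'])/2)
    return p*(1+im['k1']*(p**2).sum(1))[:,None]*f+[im['cx'],im['cy']]
E
python3 - <<'E'
from h import *
print(r.observe())
for n in('scene','side','wrist'):
    im=grab(n,n+'0');print(n,{k:v for k,v in im.items() if k not in('frame','depth','state')})
E
```

```text
{'time': 0.0, 'joint_positions': array([-6.66131797e-02,  3.00476120e-01,  1.52159585e+00, -1.59715185e-05,
        1.32071239e+00, -6.65960316e-02]), 'joint_velocities': array([-3.02415523e-04,  8.57473566e-05,  5.64013124e-04,  7.78074664e-05,
       -1.67673704e-03,  1.90256242e-03]), 'effort': array([ 2.33377898e-03, -5.43485534e+01, -3.61782753e+01,  2.82532977e-05,
        4.14875918e-03, -3.55991256e-05]), 'ee_pos': array([5.49757657e-01, 2.18829756e-06, 2.30712318e-01]), 'ee_rot': array([-2.22082895e+00, -2.22079967e+00,  1.25055533e-03]), 'wrist_force': array([-0.25013231,  0.90900089,  0.54095382]), 'torque': array([-0.00519209, -0.04009747, -0.03203019]), 'grasp_force': 0.0, 'opening': 0.994551833339014}
scene {'vfov': 50.01537263566395, 'cx': 314.9687103570481, 'cy': 241.5080101669341, 'k1': -0.08731234573160696, 'xyz': array([-0.01350594, -0.50837672,  0.42455309]), 'attitude': array([-1.8787537 ,  0.69286967, -0.44810534])}
side {'vfov': 53.18383702671142, 'cx': 325.57370978342976, 'cy': 240.81542402452354, 'k1': -0.10282362824194706, 'xyz': array([ 0.40279823, -0.70778229,  0.42843222]), 'attitude': array([-1.99674094,  0.12035264, -0.05847896])}
wrist {'vfov': 59.0543459924358, 'cx': 320.0817882948847, 'cy': 243.655011933095, 'k1': 0.033425339972372015, 'T_tool_cam': array([[ 2.89188511e-04, -9.53128991e-01, -3.02564115e-01,
         7.82634054e-02],
       [ 9.99999335e-01,  6.13489763e-04, -9.76806390e-04,
        -9.39254535e-04],
       [ 1.11664248e-03, -3.02563631e-01,  9.53128534e-01,
        -1.41562901e-01],
       [ 0.00000000e+00,  0.00000000e+00,  0.00000000e+00,
         1.00000000e+00]])}
```

View pics/scene0.png

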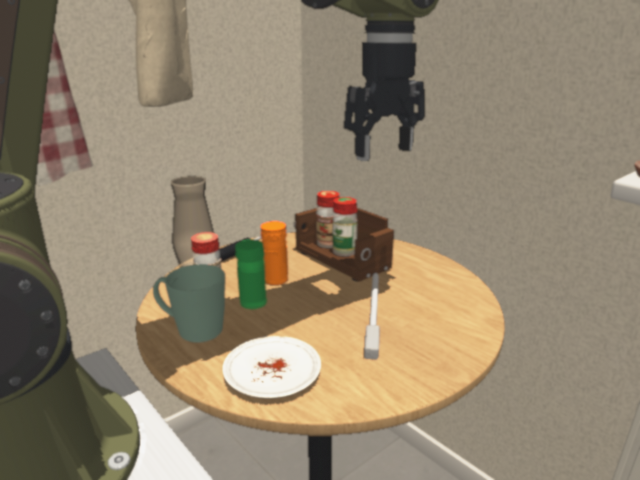

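View pics/side0.png

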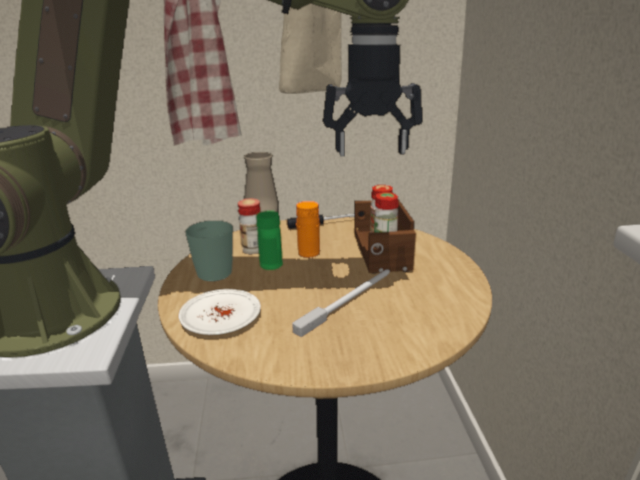

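View pics/wrist0.png

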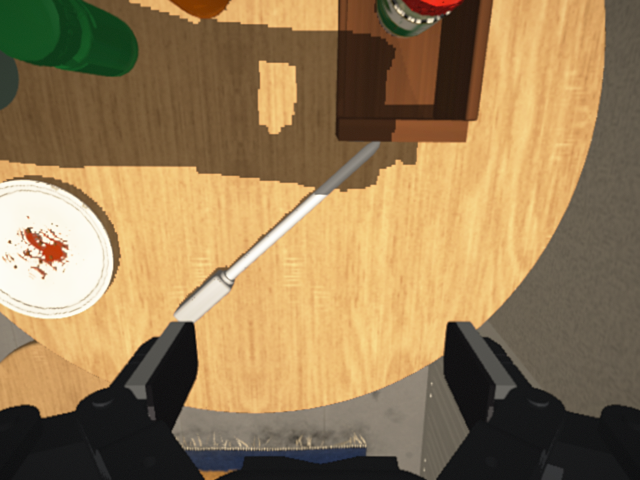

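The wrist picture shows the bar from its grip at about (205,295) to its nose at about (380,143), and the rack's right side at about (337–468, 130). The scene and side pictures show the eye at about (366,254) and (377,249). In both of them the outside jar is left of the green and orange decoys.

```bash
python3 - <<'E'
from h import *
def fitline(q):
    m=q.mean(0);d=np.linalg.svd(q-m)[2][0];d*=np.sign(d[1]);return m,d
for n in('wrist0','side0','scene0'):
    im=load(n);C=cloud(im);z=C[:,:,2];print('==',n)
    print('table z',np.nanmedian(z[(abs(z)<.01)]),np.nanstd(z[abs(z)<.005]))
    if n=='wrist0':
        B=np.zeros((480,640),np.uint8);cv2.fillPoly(B,[np.array([[160,320],[220,255],[370,130],[395,145],[250,275],[190,335]])],1);G0=C.copy()
    else:
        # region from wrist estimate
        B=np.zeros((480,640),np.uint8);uv=project(im,ends);cv2.line(B,tuple(uv[0].astype(int)),tuple(uv[1].astype(int)),1,26)
    m=(B>0)&(z>.004)&(z<.035)
    P=C[m]
    c,d=fitline(P[:,:2]);s=(P[:,:2]-c)@d;w=(P[:,:2]-c)@[-d[1],d[0]]
    k=abs(w)<.016;P,s,w=P[k],s[k],w[k]
    print('bar n',len(P),'c',c,'ang from y',np.degrees(np.arctan2(-d[0],d[1])),'s',s.min(),s.max())
    for a in np.arange(s.min(),s.max(),.015):
        q=(s>=a)&(s<a+.015)
        if q.sum()>4: print(np.round(1e3*np.array([a-s.min(),*(c+a*d),np.percentile(P[q,2],90),w[q].min(),w[q].max(),np.median(w[q])]),1),q.sum())
    if n=='wrist0': ends=np.array([[*(c+d*s.min()),.01],[*(c+d*s.max()),.01]])
    print('grip top pts z', np.percentile(P[s<s.min()+.055,2],[50,90]))
    # rack
    X=C[:,:,0];Y=C[:,:,1]
    q=(X>.54)&(X<.75)&(Y>-.1)&(Y<.3)&(z>.06)&(z<.095)
    P=C[q];
    h,e=np.histogram(P[:,2],np.arange(.06,.0951,.0025));print('rack z hist',dict(zip(np.round(e*1e3,1),h)))
    t=P[(P[:,2]>.077)&(P[:,2]<.087)]
    print('top pts',len(t),t.min(0),t.max(0)); 
    if n=='wrist0':
        hull=cv2.minAreaRect(t[:,:2].astype(np.float32)*1000);print(hull)
E
```

```text
== wrist0
table z -0.0008291894629141594 0.0010254920592685267
bar n 3695 c [ 0.49703993 -0.03693823] ang from y -48.13005458221623 s -0.10823609427205132 0.1338371279816376
[   0.   416.4 -109.2   19.8  -11.2    8.7    1.7] 257
[ 1.500e+01  4.276e+02 -9.920e+01  1.980e+01 -1.120e+01  8.900e+00
 -4.000e-01] 338
[ 3.000e+01  4.388e+02 -8.920e+01  1.990e+01 -1.130e+01  9.100e+00
  3.000e-01] 358
[ 4.50e+01  4.50e+02 -7.91e+01  1.98e+01 -1.10e+01  9.30e+00  4.00e-01] 417
[ 60.  461.1 -69.1  15.7  -8.    6.5   0. ] 207
[ 7.500e+01  4.723e+02 -5.910e+01  1.470e+01 -6.200e+00  4.400e+00
 -1.000e-01] 175
[ 90.  483.5 -49.1  14.7  -6.2   3.9  -0.5] 174
[105.  494.6 -39.1  14.9  -5.9   4.1  -0.5] 179
[ 1.200e+02  5.058e+02 -2.910e+01  1.480e+01 -5.700e+00  4.200e+00
 -2.000e-01] 183
[135.  517.  -19.1  15.   -5.6   4.3  -0. ] 185
[150.  528.1  -9.1  15.   -5.6   4.4  -0. ] 193
[ 1.650e+02  5.393e+02  9.000e-01  1.520e+01 -5.500e+00  4.400e+00
  2.000e-01] 196
[ 1.800e+02  5.505e+02  1.100e+01  1.520e+01 -5.500e+00  4.600e+00
  2.000e-01] 204
[ 1.950e+02  5.616e+02  2.100e+01  1.530e+01 -5.400
[... 3668 characters left out ...]
6.   10.9] 92
[240.  591.   51.1  30.6  -7.4  10.5   1.6] 112
[255.  601.9  61.4  25.8 -15.9  -4.7 -10.5] 57
grip top pts z [0.01755055 0.0189065 ]
rack z hist {np.float64(60.0): np.int64(145), np.float64(62.5): np.int64(143), np.float64(65.0): np.int64(166), np.float64(67.5): np.int64(150), np.float64(70.0): np.int64(145), np.float64(72.5): np.int64(163), np.float64(75.0): np.int64(171), np.float64(77.5): np.int64(193), np.float64(80.0): np.int64(294), np.float64(82.5): np.int64(87), np.float64(85.0): np.int64(88), np.float64(87.5): np.int64(99), np.float64(90.0): np.int64(84), np.float64(92.5): np.int64(105)}
top pts 688 [0.55996966 0.05456707 0.07700295] [0.64660823 0.24329346 0.08699947]
```

```bash
python3 - <<'E'
from h import *
a=load('side0')['frame'][170:290,330:450,::-1];b=load('scene0')['frame'][180:300,280:400,::-1]
cv2.imwrite('pics/crops.png',np.hstack([cv2.resize(x,(400,400),interpolation=cv2.INTER_CUBIC) for x in(a,b)]))
E
```

```text
(no output)
```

View pics/crops.png

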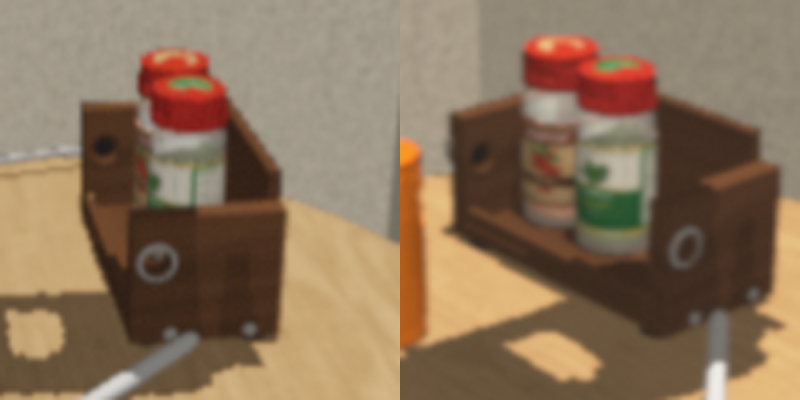

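The crops show the eye rim clearly, with the socket's dark hole in line behind it. The rack is nearly square with the world (eye at about x 0.575, y 0.056). The bar grip is at about (0.4395, -0.090), turned -48°.

Request:
{"name": "send_rows", "arguments": {
  "increments": "-0.44 -0.36 -0.4 -0.267;-0.44 -0.36 -0.4 -0.267;-0.44 -0.36 -0.4 -0.267;-0.44 -0.36 -0.4 -0.267;-0.44 -0.36 -0.4 -0.267;-0.44 -0.36 -0.4 -0.267;-0.44 -0.36 -0.4 -0.267;-0.44 -0.36 -0.4 -0.267;-0.44 -0.36 -0.4 -0.267;-0.44 -0.36 -0.4 -0.267",
  "jaw": 0.3
}}

```text
time: 0.98
ee_pos: [0.44, -0.0899, 0.1313]
ee_rot: [-2.932, -1.129, 0.0]
wrist_force: [0.8, -0.2, 0.8]
opening: 0.704
grasp_force: 0.0
```

```bash
python3 - <<'E'
from h import *
im=grab('wrist','wrist1');s=im['state'];print(s['time'],s['ee_pos'],R.from_rotvec(s['ee_rot']).as_matrix().round(4).tolist(),s['opening'])
C=cloud(im);P=C.reshape(-1,3)
c=np.array([.4395,-.090]);a=np.radians(48);d=np.array([np.sin(a),np.cos(a)]);n=np.array([-d[1],d[0]])
S=(P[:,:2]-c)@d;W=(P[:,:2]-c)@n
k=(abs(W)<.02)&(S>-.06)&(S<.25)&(P[:,2]>.006)&(P[:,2]<.03);P=P[k];S=S[k];W=W[k]
for lo,hi in[(-.04,.0),(0,.03),(.04,.08),(.08,.12),(.12,.16),(.16,.2),(.2,.25)]:
    q=(S>lo)&(S<hi)
    if q.sum()>5:print(lo,q.sum(),np.percentile(P[q,2],[50,95]),W[q].min(),W[q].max(),S[q].min(),S[q].max())
t=P[(P[:,2]>.017)&(P[:,2]<.023)];print(cv2.minAreaRect((t[:,:2]*1000).astype(np.float32)))
E
```

```text
0.9833 [ 0.44004106 -0.08990209  0.13126817] [[0.7415, 0.6709, -0.0], [0.6709, -0.7415, 0.0], [-0.0, -0.0, -1.0]] 0.703800414988731
-0.04 1323 [0.01887291 0.02002481] -0.010597428030497758 0.008926383234166398 -0.029865173422558212 -1.7315979400091433e-05
0 1558 [0.01888629 0.02016317] -0.010811112440359628 0.009347756310360418 9.845375214642286e-06 0.02996925695947921
0.04 1169 [0.01343325 0.01506504] -0.005516348135852899 0.00438739849954181 0.040074403108033514 0.079602138575666
0.08 1343 [0.01366388 0.01536402] -0.0050627621192295596 0.0048777043282904175 0.08010356561938442 0.11999872329480013
0.12 489 [0.01380493 0.01545318] -0.004621686991798944 0.004861888537479265 0.12002733359361131 0.13321060678740432
((441.4581604003906, -89.29933166503906), (63.56312561035156, 19.792030334472656), 42.40330123901367)
```

View pics/wrist1.png

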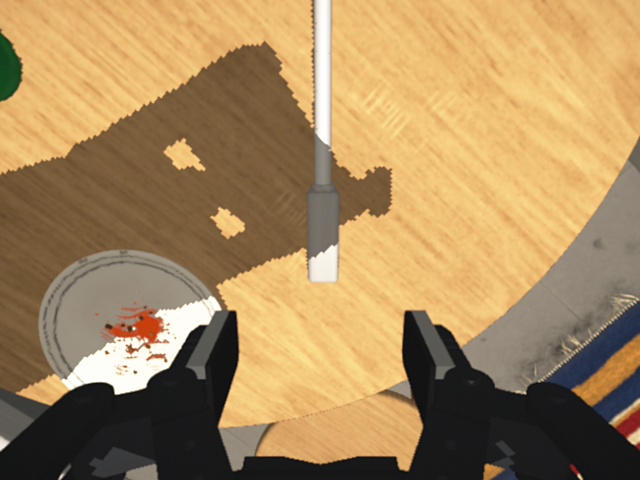

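The grip is centred between the fingers (about (322,235), aligned with the image's vertical) and the plate is clear on the left. Next I lower and grasp.

Request:
{"name": "send_rows", "arguments": {
  "increments": "0 0 -0.15 0;0 0 -0.3 0;0 0 -0.42 0;0 0 -0.48 0;0 0 -0.512 0;0 0 -0.512 0;0 0 -0.512 0"
}}

```text
time: 1.62
ee_pos: [0.4404, -0.09, 0.0038]
ee_rot: [2.933, 1.126, 0.001]
wrist_force: [-0.1, -0.5, -0.3]
opening: 0.701
grasp_force: 0.0
```

Request:
{"name": "send_rows", "arguments": {
  "increments": "0 0 0 0;0 0 0 0;0 0 0 0;0 0 0 0;0 0 0 0;0 0 0 0;0 0 0 0;0 0 0 0;0 0 0 0;0 0 0 0",
  "jaw": 1
}}

```text
time: 2.45
ee_pos: [0.4406, -0.0902, 0.0044]
ee_rot: [2.932, 1.124, 0.002]
wrist_force: [-1.8, 0.3, 9.7]
opening: 0.219
grasp_force: 59.5
```

Request:
{"name": "send_rows", "arguments": {
  "increments": "0 -0.02 0.08 0;0 -0.14 0.16 0;0 -0.26 0.24 0;0.1 -0.4 0.28 0.03;0.2 -0.4 0.28 0.07;0.3 -0.4 0.28 0.11;0.4 -0.4 0.28 0.15;0.538 -0.4 0.28 0.19;0.538 -0.4 0.28 0.23;0.538 -0.4 0.28 0.267"
}}

```text
time: 3.28
ee_pos: [0.5755, -0.1897, 0.0729]
ee_rot: [-2.213, -2.229, 0.0]
wrist_force: [-0.0, -0.2, -2.2]
opening: 0.218
grasp_force: 59.5
```

Request:
{"name": "send_rows", "arguments": {
  "increments": "0 0 0 0;0 0 0 0;0 0 0 0;0 0 0 0"
}}

```text
time: 3.62
ee_pos: [0.5743, -0.1901, 0.0736]
ee_rot: [2.225, 2.218, 0.0]
wrist_force: [0.2, 0.2, -0.9]
opening: 0.217
grasp_force: 59.5
```

```bash
python3 - <<'E'
from h import *
im=grab('wrist','wrist2');s=im['state'];print(s['time'],s['ee_pos'],R.from_rotvec(s['ee_rot']).as_matrix().round(4).tolist(),s['wrist_force'])
g=grab('side','side2');g2=grab('scene','scene2')
cv2.imwrite('pics/w2.png',np.hstack([cv2.resize(im['frame'][:,:,::-1],(400,300)),cv2.resize(g['frame'][150:300,280:480,::-1],(400,300),interpolation=cv2.INTER_CUBIC)]))
for n,im in(('w',im),('side',g),('scene',g2)):
    C=cloud(im);X,Y,Z=C[:,:,0],C[:,:,1],C[:,:,2];print(n)
    q=(X>.555)&(X<.595)&(Y>-.15)&(Y<.05)&(Z>.03)&(Z<.09);P=C[q]
    for y in np.arange(-.15,.045,.03):
        k=(P[:,1]>=y)&(P[:,1]<y+.03);p=P[k]
        if len(p)>5:print(' bar',round(y+.015,3),len(p),'x',p[:,0].min().round(4),p[:,0].max().round(4),'ztop',np.percentile(p[:,2],95).round(4))
    if q.any():print(' nose y',P[:,1].max())
    # rack top faces: right side outer edge, outer back edge
    q=(X>.54)&(X<.66)&(Y>.045)&(Y<.27)&(Z>.078)&(Z<.087);T=C[q]
    if len(T)>50:
        for x in np.arange(.565,.64,.015):
            k=abs(T[:,0]-x)<.0075
            if k.sum()>3: print('  right edge x',x.round(3),T[k,1].min().round(4),np.median(T[k,2]).round(4))
        print('  xmin right side',T[T[:,1]<.075][:,0].min(),'xmin left side',T[T[:,1]>.22][:,0].min() if (T[:,1]>.22).any() else None,'ymax',T[:,1].max())
E
```

```text
3.6167 [ 0.57434718 -0.19009328  0.07355491] [[0.0031, 1.0, 0.0002], [1.0, -0.0031, -0.0001], [-0.0001, 0.0002, -1.0]] [ 0.16624238  0.15909902 -0.94570234]
w
 bar -0.135 2901 x 0.5687 0.5786 ztop 0.0839
 bar -0.105 3720 x 0.5686 0.5788 ztop 0.0842
 bar -0.075 959 x 0.5686 0.5787 ztop 0.0843
 nose y -0.08284037471272443
side
 bar -0.105 25 x 0.5705 0.5767 ztop 0.0853
 bar -0.075 63 x 0.5705 0.5804 ztop 0.0858
 bar -0.045 41 x 0.5706 0.5791 ztop 0.0861
 bar 0.015 10 x 0.5712 0.5762 ztop 0.0864
 nose y 0.017198453049916962
  right edge x 0.565 0.0552 0.0824
  right edge x 0.58 0.053 0.0825
  right edge x 0.595 0.0553 0.0828
  right edge x 0.61 0.0699 0.0826
  xmin right side 0.5621642556396382 xmin left side 0.5648075953903552 ymax 0.24233359982627323
scene
 bar -0.135 122 x 0.5671 0.5768 ztop 0.0825
 bar -0.105 118 x 0.5674 0.578 ztop 0.0831
 bar -0.075 109 x 0.5684 0.5777 ztop 0.083
 bar -0.045 100 x 0.5675 0.5785 ztop 0.0836
 bar -0.015 94 x 0.568 0.5778 ztop 0.0835
 bar 0.015 50 x 0.5693 0.5758 ztop 0.0842
 nose y 0.021581216597723496
  right edge x 0.565 0.0559 0.0803
  right edge x 0.58 0.0553 0.0804
  right edge x 0.595 0.0555 0.0812
  right edge x 0.61 0.0552 0.081
  right edge x 0.625 0.0541 0.0805
  right edge x 0.64 0.0557 0.082
  xmin right side 0.5593826518027175 xmin left side 0.5619355846914782 ymax 0.24274405295632506
```

View pics/w2.png

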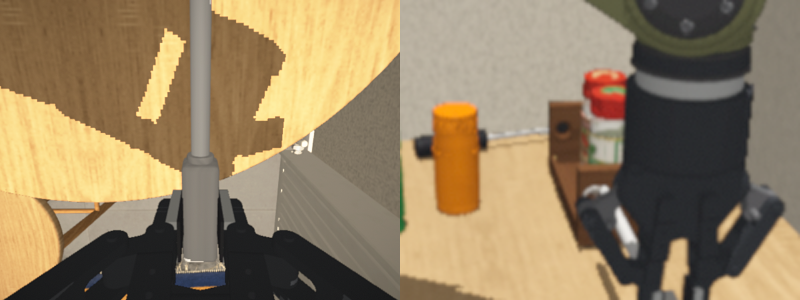

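The bar is held level and aligned along y, with the tube running straight up the wrist picture at about x=200 of the half-size view. Before inserting I triangulate the eye and socket and estimate the rack's yaw.

```bash
python3 - <<'E'
from h import *
a,b=load('side0'),load('scene0')
def tri(u,v):
    A=np.zeros((3,3));B=np.zeros(3)
    L=[]
    for im,p in((a,u),(b,v)):
        Rm,t=pose(im);d=Rm@rays(im,[p])[0];d/=np.linalg.norm(d);M=np.eye(3)-np.outer(d,d);A+=M;B+=M@t;L.append((t,d))
    X=np.linalg.solve(A,B);return X,[np.linalg.norm(np.cross(X-t,d)) for t,d in L]
print('eye',tri((377.1,248.6),(365.8,254.1)));print('socket',tri((361.5,213.5),(304.6,225.9)))
C=cloud(load('wrist0')).reshape(-1,3)
T=C[(abs(C[:,2]-.0815)<.003)&(C[:,0]>.55)&(C[:,0]<.66)&(C[:,1]>.04)]
xs,ys=[],[]
for x in np.arange(.566,.642,.004):
    k=abs(T[:,0]-x)<.002
    if k.sum()>3: xs.append(x);ys.append(np.sort(T[k,1])[1])
print('right edge slope',np.polyfit(np.array(xs)-.575,ys,1))
for lo,hi,nm in((.022,.03,'lip'),(.09,.103,'back')):
    L=C[(C[:,2]>lo)&(C[:,2]<hi)&(C[:,0]>.55)&(C[:,0]<.66)&(C[:,1]>.07)]
    o=[]
    for y in np.arange(.075,.16,.005):
        k=abs(L[:,1]-y)<.0025
        if k.sum()>3:o.append((y,L[k,0].min(),L[k,0].max()))
    o=np.array(o)
    if len(o)>3:print(nm,len(o),o[0],o[-1],np.polyfit(o[:,0],o[:,1],1),np.polyfit(o[:,0],o[:,2],1))
for im,n in((a,'side'),(b,'scene')):
    C=cloud(im).reshape(-1,3);L=C[(C[:,2]>.022)&(C[:,2]<.028)&(C[:,0]>.54)&(C[:,0]<.59)]
    o=np.array([(y,np.percentile(L[k,0],5)) for y in np.arange(.075,.225,.01) for k in[abs(L[:,1]-y)<.005] if k.sum()>3]);print(n,np.polyfit(o[:,0]-.056,o[:,1],1),np.ptp(o[:,1]))
E
```

```text
eye (array([0.57714019, 0.05721474, 0.05375382]), [np.float64(0.0011584231201012454), np.float64(0.00115842312010129)])
socket (array([0.57975803, 0.22873204, 0.05515   ]), [np.float64(0.001213442449086334), np.float64(0.0012134424490863637)])
right edge slope [-0.01778692  0.05804352]
lip 16 [0.075      0.56141627 0.637953  ] [0.15       0.56193476 0.56780921] [0.01033341 0.56053854] [-0.48347349  0.68558163]
back 14 [0.075      0.63775187 0.64568521] [0.14       0.59315035 0.63887147] [-0.62080218  0.69526061] [-0.02729024  0.6484454 ]
side [0.0193889  0.56194636] 0.004491791378031795
scene [0.01664021 0.55988648] 0.0034344779542090365
```

Request:
{"name": "send_rows", "arguments": {
  "increments": "-0.012 0 -0.05 -0.004;-0.012 0 -0.099 -0.004;-0.012 0 -0.099 -0.004;-0.012 0 -0.099 -0.004;-0.012 0 -0.099 -0.004;-0.012 0 -0.099 -0.004"
}}

```text
time: 4.27
ee_pos: [0.5718, -0.1901, 0.0491]
ee_rot: [2.235, 2.207, 0.0]
wrist_force: [-0.1, 0.3, -1.7]
opening: 0.219
grasp_force: 59.5
```

```bash
python3 - <<'E'
from h import *
g2=grab('scene','scene3');s=g2['state'];print(s['ee_pos'],s['wrist_force'],R.from_rotvec(s['ee_rot']).as_matrix()[:,0])
cv2.imwrite('pics/s3.png',cv2.resize(g2['frame'][190:310,310:470,::-1],(800,600),interpolation=cv2.INTER_CUBIC))
C=cloud(g2).reshape(-1,3);P=C[(C[:,0]>.55)&(C[:,0]<.6)&(C[:,1]>-.15)&(C[:,1]<.05)&(C[:,2]>.03)&(C[:,2]<.07)]
for y in np.arange(-.15,.03,.02):
    p=P[abs(P[:,1]-y)<.01]
    if len(p)>5:print(y.round(3),np.round([p[:,0].min(),p[:,0].max(),np.percentile(p[:,2],95),np.percentile(p[:,2],5)],4))
E
```

```text
[ 0.57181659 -0.19009231  0.04906235] [-0.05502387  0.32569091 -1.73121155] [ 1.25215839e-02  9.99921560e-01 -2.88718896e-04]
-0.15 [0.5664 0.5752 0.0576 0.0498]
-0.13 [0.5656 0.575  0.0579 0.0508]
-0.11 [0.5667 0.5755 0.058  0.0505]
-0.09 [0.5672 0.5749 0.0586 0.0505]
-0.07 [0.5678 0.5754 0.0588 0.0506]
-0.05 [0.5672 0.5756 0.0587 0.051 ]
-0.03 [0.5669 0.5754 0.0592 0.0513]
-0.01 [0.568  0.576  0.0594 0.0506]
0.01 [0.5663 0.5768 0.059  0.0524]
```

View pics/s3.png

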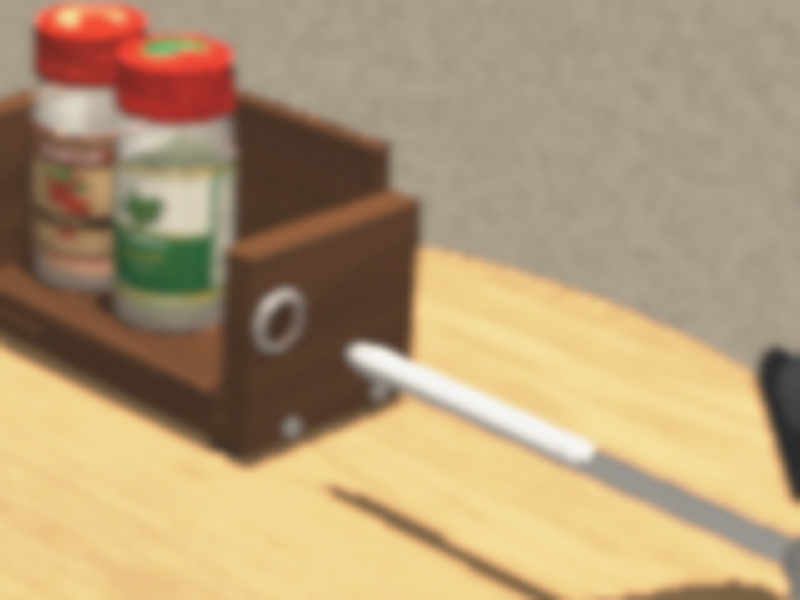

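The bar's line, from (780,545) to (360,353), extends to the eye's centre at (279,320). I advance now.

Request:
{"name": "send_rows", "arguments": {
  "increments": "0 0.03 0 0;0 0.06 0 0;0.001 0.08 0 0;0.002 0.1 0 0;0.002 0.12 0 0;0.002 0.14 0 0;0.003 0.16 0 0;0.003 0.18 0 0;0.003 0.2 0 0;0.003 0.2 0 0"
}}

```text
time: 5.15
ee_pos: [0.5723, -0.1391, 0.0485]
ee_rot: [-2.235, -2.208, -0.0]
wrist_force: [0.4, 0.4, -1.3]
opening: 0.22
grasp_force: 59.5
```

Request:
{"name": "send_rows", "arguments": {
  "increments": "0.001 0.06 0 0;0.002 0.12 0 0;0.003 0.18 0 0;0.004 0.24 0 0;0.005 0.3 0 0;0.006 0.36 0 0;0.007 0.42 0 0;0.008 0.48 0 0;0.008 0.52 0 0;0.008 0.52 0 0"
}}

```text
time: 5.98
ee_pos: [0.5741, -0.0077, 0.0485]
ee_rot: [-2.233, -2.21, -0.0]
wrist_force: [0.4, 0.3, -1.1]
opening: 0.222
grasp_force: 59.5
```

```bash
python3 - <<'E'
from h import *
g=grab('side','side4');g2=grab('scene','scene4');s=g2['state'];print(s['ee_pos'],s['wrist_force'],s['torque'])
f=lambda a:cv2.resize(a[:,:,::-1],(400,400),interpolation=cv2.INTER_CUBIC)
cv2.imwrite('pics/s4.png',np.hstack([f(g['frame'][180:280,330:430]),f(g2['frame'][190:300,285:395])]))
E
```

```text
[ 0.57417385 -0.00892074  0.04857834] [-0.50553629 -0.64979187 -2.08994542] [-0.02340821 -0.00047241 -0.01396183]
```

View pics/s4.png

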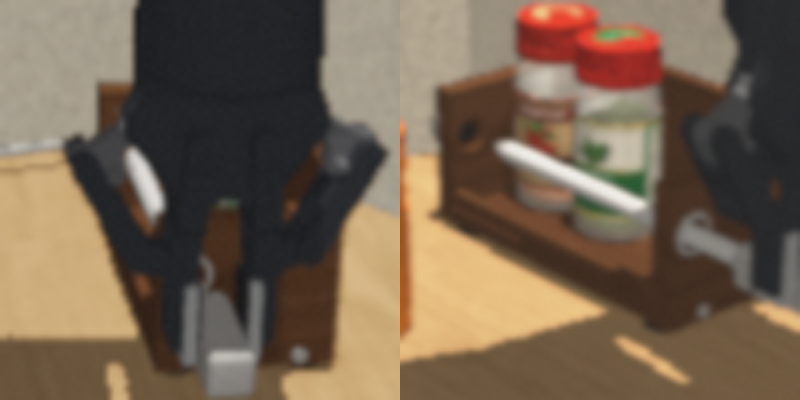

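The bar runs in front of the jars, and its line meets the socket hole: the nose at (500,147) heads for (470,132). I approach the buffer gently.

Request:
{"name": "send_rows", "arguments": {
  "increments": "0 0.02 0 0;0 0.04 0 0;0.001 0.055 0 0;0.001 0.065 0 0;0.001 0.075 0 0;0.001 0.08 0 0;0.001 0.08 0 0;0.001 0.08 0 0"
}}

```text
time: 6.75
ee_pos: [0.5745, 0.01, 0.0485]
ee_rot: [2.235, 2.207, -0.0]
wrist_force: [-0.6, -0.1, -1.5]
opening: 0.22
grasp_force: 59.5
```

Request:
{"name": "send_rows", "arguments": {
  "increments": "0 0.004 0 0;0 0.008 0 0;0 0.012 0 0;0 0.016 0 0;0 0.02 0 0;0 0.024 0 0;0 0.028 0 0;0 0.028 0 0;0 0.028 0 0"
}}

```text
time: 7.5
ee_pos: [0.5745, 0.0171, 0.0485]
ee_rot: [-2.235, -2.208, 0.0]
wrist_force: [1.0, -0.1, -1.5]
opening: 0.216
grasp_force: 59.5
```

Request:
{"name": "send_rows", "arguments": {
  "increments": "0 0.004 0 0;0 0.006 0 0;0 0.008 0 0;0 0.01 0 0;0 0.012 0 0;0 0.012 0 0;0 0.012 0 0;0 0.012 0 0"
}}

```text
time: 8.17
ee_pos: [0.5745, 0.0199, 0.0485]
ee_rot: [2.235, 2.207, -0.0]
wrist_force: [0.2, -1.2, -1.7]
opening: 0.214
grasp_force: 59.5
```

Request:
{"name": "send_rows", "arguments": {
  "increments": "0 0.002 0 0;0 0.004 0 0;0 0.006 0 0;0 0.008 0 0;0 0.008 0 0;0 0.008 0 0;0 0.008 0 0;0 0.008 0 0"
}}

```text
time: 8.83
ee_pos: [0.5745, 0.0219, 0.0485]
ee_rot: [2.235, 2.207, -0.0]
wrist_force: [0.1, -3.4, -1.6]
opening: 0.211
grasp_force: 59.5
```

Request:
{"name": "send_rows", "arguments": {
  "increments": "0 0.002 0 0;0 0.004 0 0;0 0.004 0 0;0 0.004 0 0;0 0.004 0 0;0 0.004 0 0"
}}

```text
time: 9.33
ee_pos: [0.5745, 0.0227, 0.0485]
ee_rot: [2.235, 2.207, -0.0]
wrist_force: [-1.1, -5.9, -1.5]
opening: 0.217
grasp_force: 59.5
```

Request:
{"name": "send_rows", "arguments": {
  "increments": "0 0 0 0;0 0 0 0"
}}

```text
time: 9.5
ee_pos: [0.5745, 0.0227, 0.0485]
ee_rot: [2.235, 2.207, -0.0]
wrist_force: [-0.3, -6.6, -1.2]
opening: 0.219
grasp_force: 59.5
```

Request:
{"name": "send_rows", "arguments": {
  "increments": "0 0 0 0;0 0 0 0"
}}

```text
time: 9.67
ee_pos: [0.5745, 0.0227, 0.0485]
ee_rot: [2.235, 2.207, -0.0]
wrist_force: [-0.2, -6.9, -1.9]
opening: 0.214
grasp_force: 59.5
```

Request:
{"name": "send_rows", "arguments": {
  "increments": "0 0 0 0;0 0 0 0"
}}

```text
time: 9.83
ee_pos: [0.5745, 0.0227, 0.0485]
ee_rot: [2.235, 2.207, -0.0]
wrist_force: [-0.1, -7.2, -1.8]
opening: 0.215
grasp_force: 59.5
```

Request:
{"name": "send_rows", "arguments": {
  "increments": "0 0.001 0 0;0 0.002 0 0;0 0.003 0 0;0 0.004 0 0;0 0.005 0 0;0 0.005 0 0;0 0.005 0 0;0 0.005 0 0;0 0.005 0 0;0 0.005 0 0"
}}

```text
time: 10.67
ee_pos: [0.5745, 0.0237, 0.0486]
ee_rot: [2.235, 2.207, -0.001]
wrist_force: [0.1, -8.9, -1.3]
opening: 0.218
grasp_force: 59.5
```

Request:
{"name": "send_rows", "arguments": {
  "increments": "0 0 0 0;0 0 0 0;0 0 0 0;0 0 0 0;0 0 0 0;0 0 0 0;0 0 0 0"
}}

```text
time: 11.25
ee_pos: [0.5745, 0.0237, 0.0485]
ee_rot: [2.235, 2.207, -0.001]
wrist_force: [1.0, -8.8, -0.3]
opening: 0.218
grasp_force: 59.5
```

Request:
{"name": "send_rows", "arguments": {
  "increments": "0 0 0 0;0 0 0 0;0 0 0 0;0 0 0 0;0 0 0 0;0 0 0 0;0 0 0 0"
}}

```text
time: 11.83
ee_pos: [0.5745, 0.0237, 0.0486]
ee_rot: [2.235, 2.207, -0.001]
wrist_force: [0.6, -8.7, -2.4]
opening: 0.219
grasp_force: 59.5
```

```bash
python3 - <<'E'
from h import *
F=[]
for i in range(6):
    g=r.get_image('scene');s=r.observe();F.append(s['wrist_force'])
print(np.round(F,2),s['ee_pos'],s['torque'])
f=lambda a:cv2.resize(a[:,:,::-1],(600,600),interpolation=cv2.INTER_CUBIC)
cv2.imwrite('pics/s5.png',f(g['frame'][190:300,285:395]))
E
```

```text
[[-0.12 -9.49 -1.53]
 [-0.11 -9.21 -1.61]
 [-0.02 -8.09 -1.12]
 [-0.24 -8.1  -1.38]
 [-0.42 -9.03 -1.51]
 [-0.43 -9.17 -1.78]] [0.57450299 0.02367465 0.0485503 ] [-1.47634847  0.0534902   0.0062587 ]
```

View pics/s5.png

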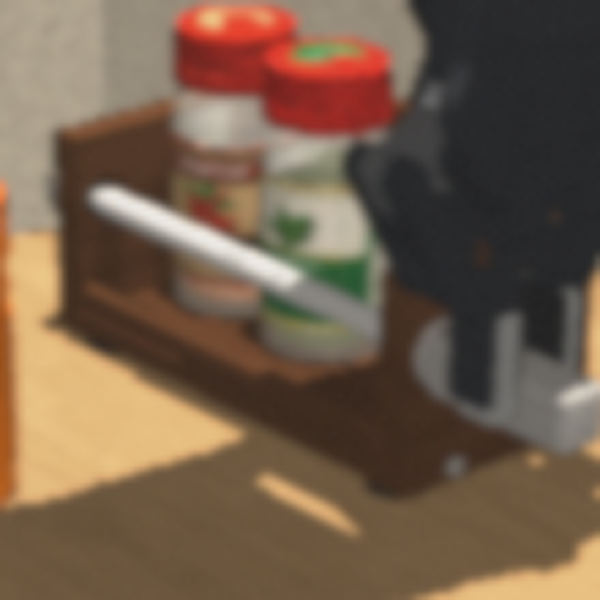

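The nose is in the socket (at about (95,195)) and the jars still stand. The force is about 9 N, so I add a slight push to about 10 N.

Request:
{"name": "send_rows", "arguments": {
  "increments": "0 0.001 0 0;0 0.002 0 0;0 0.002 0 0;0 0.002 0 0;0 0.002 0 0;0 0.002 0 0;0 0.002 0 0;0 0.002 0 0;0 0.002 0 0;0 0.002 0 0"
}}

```text
time: 12.97
ee_pos: [0.5745, 0.0238, 0.0486]
ee_rot: [2.235, 2.207, -0.001]
wrist_force: [-0.3, -12.4, -1.2]
opening: 0.216
grasp_force: 59.5
```

Request:
{"name": "send_rows", "arguments": {
  "increments": "0 0 0 0;0 0 0 0;0 0 0 0;0 0 0 0;0 0 0 0;0 0 0 0;0 0 0 0;0 0 0 0;0 0 0 0;0 0 0 0"
}}

```text
time: 13.8
ee_pos: [0.5745, 0.0238, 0.0486]
ee_rot: [2.235, 2.206, -0.001]
wrist_force: [-0.9, -11.9, -2.0]
opening: 0.219
grasp_force: 59.5
```

```bash
python3 - <<'E'
from h import *
F=[]
for i in range(8):
    r.get_image('scene');s=r.observe();F.append(s['wrist_force'][1])
print(np.round(F,1),np.mean(F),s['ee_pos'],s['time'])
if 7.5<-np.mean(F)<12: print(r.job_done())
E
```

```text
[-11.8 -11.8 -12.4 -13.2 -12.6 -12.4 -12.6 -12.1] -12.367126088401942 [0.57451034 0.02376588 0.04854055] 14.2
```

```bash
python3 -c "
from rig import r
s=r.observe();print(s['wrist_force'],s['ee_pos'],s['grasp_force']);print(r.job_done())"
```

```text
[ -0.33642137 -12.14045073  -1.07990858] [0.57451034 0.02376588 0.04854055] 59.51837718486786
the job is handed in; nothing more can be done
None
```

The guard bar is through the eye with its nose in the socket, and I handed the job in at about 14 s, still gripped and pressing. The wrist sensor read about 12 N along the bar; I estimate 8–12 N of that is on the buffer, because part of the last 3 N may be the collar touching the eye. The jars in the rack were still standing in the last picture; I didn't check the outside jar and vase again, and no verdict came back.

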